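# Snap the lens cover home on an LED lamp engine with the seating tool

### The arm

A 7-joint arm with a two-finger parallel gripper is mounted at the origin on the work surface. World frame = base frame: x ahead of the robot, y to its left, z up, the work surface at z = 0. Lengths are in mm, angles in rad, forces in N, time in s.
With the tool pointing down it reaches from about 400 to 875 mm from the base axis. Payload 6.5 kg.
Tool frame: the origin (TCP) lies at the very end of the fingers, on their centre line; the grasp point (between the pads) lies 19 mm behind it; z points along the fingers, y is the line along which they close (so a half turn about z gives the same grasp; the last joint's range is limited). The gripper opens to 88 mm and grips with 3 to 60 N. Pads are 18 mm wide; open, the fingers measure 123 mm over their backs; the gripper's body (75 mm by 187 mm) begins 45 mm behind the grasp point.
Start: joints at [-1.318, 0.536, -0.004, 1.538, 0.003, 1.067, -0.071], TCP at [203.723, 617.242, 238.716] pointing down, gripper open.
Joint ranges: [-2.7, 2.7], [-0.37, 2.16], [-1.27, 1.26], [0.24, 2.4], [-1.31, 4.45], [0.19, 1.91], [-2.76, 2.76]. Speed limits (rad/s): [2.39, 2.39, 3.14, 3.14, 3.14, 3.14, 3.14].

### API

Orientations are given as a 3x3 rotation matrix whose columns are the frame's x, y, z axes.
In Python, from rig import r gives the robot as it stands.
- The arm moves only by the tool move_arm, never from a script. Its argument "rows" is a list of rows, each a list of 5 numbers: the opening, from 0 (shut) to 1 (fully open), then the shift along the tool's x, y, z in units of 0.05 m (1.0 is 0.05 m), then the turn about the tool's z in units of pi rad (1.0 is pi rad). In form: [[fingers, x, y, z, turn], ...]. A call has 1 to 8 rows; each row shifts and turns the commanded pose from where the row before left it, along the tool's axes as they then stand; what a row does not reach is not made up. A row lasts 1/10 s, in which the tool goes at most 50 mm and 8.59 degrees, less where a joint would pass 70% of its speed; a pose out of reach is approached as far as the arm can. A call with a number of a shift or a turn outside -1 to 1 is refused whole. A call with a gripper value outside its range is refused whole. The fingers move at their own pace and stop on an object; "squeeze" is the grip in N (left out, the last holds). Time passes only in rows, so rows that do not move let the fingers close. It gives the time, the measured TCP pose, the force, the opening and the grip force at its end, in the units of the state.
- r.observe(): the state, without advancing time (a new reading comes with each control period).
- r.grab_frame(name): name is "scene" or "top" or "wrist"; returns the picture (480x640x3 uint8, blue, green, red); there is no depth.
- r.get_calibration(name): a dict with "K" (3x3 intrinsics, pixels), "position" and "attitude" of the camera in the world; the wrist camera has in their place "T_tool_cam" (4x4, takes a point from camera to tool coordinates, whose origin is the TCP and whose axes are the flange's). Camera axes: x right, y down, z forward; pixel columns grow to the right and rows downward; lengths in mm; the calibration is good to about 2 mm. A picture is of the moment at which its call begins: read the wrist's pose just before it. get_calibration takes no time and is no camera call.
- r.job_done(): hands the job in; it is judged then, once.
The state is a dict: "time": time; "joint_pos": joint angles; "dq": joint speeds; "joint_torque": joint torques, N m; "tcp_pos": TCP position; "orientation": TCP orientation; "contact_force": force on the tool from outside, world axes, zero at the start; "torque": the same for the moment, N m; "width": finger opening in mm; "grip_force": force on a finger pad.
Only numpy, scipy, OpenCV 4.12 (cv2) and the standard library are available. Lean on these libraries where they do the work, as an engineer would, in place of code of your own. Each camera call takes 0.05 s, during which the arm holds its last target. There are 200 camera calls.

### The job

The lens cover has only been laid on top of the lamp engine clamped in the nest. Take the seating tool from its stand, set it squarely on the lens and press straight down until the cover clicks home level under all four spring catches, keep it pressed down at about 20 N for half a second to bed its seal (above 35 N the lens cracks), then stand the tool back in its stand. Do not touch the lens with the gripper and leave everything else on the bench where it is.

Things in the scene. Friction and masses are not known exactly. Their poses are not given: they have to be found in the camera images.
- lamp: Black finned LED lamp engine clamped by two aluminium jaws on a blue-grey square nest plate 116 mm wide, fixed to the bench. Origin on the lamp's upright axis near the bench top; above it: top of the nest plate 14 mm, round black lamp flange (84 mm across) 53 mm, seat 61 mm, tops of the steel catches 71 mm, tops of four black ribs that keep the cover within 1 mm of the axis 75.5 mm.
- seat (a point): Centre of the lamp's rigid white seat (52 mm across, with a thin black seal) for the cover, 61 mm above the lamp's origin. Round it, 45 degrees off the nest's x and y axes, stand four sprung steel catches, 56 mm across between their round noses, whose middles lie 8.3 mm above the seat. The tapered flange pushes each out 2.5 mm in passing; then they click in over it.
- lens_top (a point): Centre of the cover's flat top; z up. Cover, 80 g, 16 mm high: orange flange 61 mm across, 8 mm thick; clear barrel 44 mm across. It starts level and centred on the catch noses, top 22.5 mm above the seat point; home, 16 mm. Push needed rises to 8 to 22 N, falls away at the click, then rises steeply on the rigid seat. Over 35 N cracks the lens.
- tool_grip (a point): Middle of the seating tool's handle, 74 mm above the underside of its foot; z up the tool. Upright round tool, 108 mm high, about 220 g: flat white foot 50 mm across, 10 mm thick; steel shank 18 mm across to 40 mm; aluminium collar 38 mm across to 46 mm; blue handle 26 mm across to 102 mm; end cap 28 mm across.
- tool_foot (a point): Centre of the underside of the seating tool's foot; z points up the tool.
- stand_floor (a point): Centre of the floor of the tool's stand, a black round dish fixed to the bench: floor 6 mm above the bench, wall 58 mm across inside and 74 mm outside, rim 12 mm above the floor. The tool stands in it upright on its foot.
- finished: Finished lamp engine like the other, cover already home, loose on the bench: 84 mm across, 63 mm high, origin at the centre of its underside. Leave it alone.
- tray: Dark tray, 110 x 180 x 22 mm, with two spare lens covers; origin at the centre of its underside. Leave it alone.
- spare0: Spare lens cover lying in the tray; origin at the centre of its underside. Leave it alone.
- spare1: Second spare lens cover lying in the tray; origin at the centre of its underside. Leave it alone.
- tape: Roll of yellow tape, 96 mm across, 18 mm high, lying flat; origin at the centre of its underside. Leave it alone.
- cleaner: White closed bottle with blue cap, 60 mm across, 130 mm high; origin at the centre of its underside. Leave it alone.
- tweezers: Steel tweezers, 125 mm long, lying flat; origin at the middle. Leave them alone.
- driver: Screwdriver with orange handle, 180 mm long, lying; origin at its underside. Leave it alone.
Not all that is in view belongs to the job. What is shaped like the part that bears tool_grip but yellow is not meant.

How it is judged (in metres and radians):
On the way, in this order (a step that is already met when the one before it is completed fails the run):
1. the tool stands upright on the loose cover, before it is home (contact force between tool and lens above 1 N and angle between tool_grip's own z axis and vertical below 0.1 rad and z of lens_top in the frame of lamp above 0.0805 m), for 0.05 s.
2. the cover is clicked home, level, while the tool is on it (z of lens_top in the frame of lamp below 0.0782 m and angle between lens_top's own z axis and vertical below 0.035 rad and horizontal distance between lens_top and lamp below 0.004 m and contact force between tool and lens above 0.3 N), for 0.1 s.
3. the cover, home, is kept pressed with at least 15 N (z of lens_top in the frame of lamp below 0.0782 m and angle between lens_top's own z axis and vertical below 0.035 rad and horizontal distance between lens_top and lamp below 0.004 m and contact force between tool and lens above 15 N), for 0.4 s.
At the end, for the whole second after the job is handed in: The lens cover is home under the four catches (top at most 78.2 mm above the lamp's origin; 77 is fully down), level within 2 degrees, within 4 mm of the lamp's axis; the tool stands in its stand, upright within 3.4 degrees, on the floor and within 8 mm of its middle; both at rest (z of lens_top in the frame of lamp below 0.0782 m and angle between lens_top's own z axis and vertical below 0.035 rad and horizontal distance between lens_top and lamp below 0.004 m and horizontal distance between tool_foot and stand_floor below 0.008 m and z of tool_foot in the frame of stand_floor below 0.003 m and angle between tool_grip's own z axis and vertical below 0.06 rad and linear speed of each of tool, lens below 0.02 m/s); the robot touches nothing.
It fails at once if the tool pushes on the lens with more than 35 N (contact force between tool and lens above 35 N).
It fails at once if the gripper or arm touches the lens cover (contact force between any of the fingers, the arm and lens above 0.5 N).
It fails at once if the tool is pressed on the lens crookedly (tilted more than 7 degrees, or more than 12 mm off its middle) (contact force between tool and lens above 4 N and (angle between tool_grip's own z axis and vertical above 0.12 rad or horizontal distance between tool_foot and lens_top above 0.012 m)).
It fails at once if something else on the bench is moved by more than 15 mm (distance of any of finished, tray, spare0, spare1, tape, cleaner, tweezers, driver from where it was at the start of the episode above 0.015 m).
It also fails if it takes over 51 s, if anything falls off the work surface, if the arm or the gripper's body presses on something with over 40 N, if the wrist force passes 120 N, or if a joint passes its speed limit or range.

## Working session

There is one attempt and no reset: what is moved stays moved. The work goes in short steps, Python scripts to look and compute and a tool call to move; the robot and the scene stay as the last step left them, time stands still between calls to the robot, and variables do not carry over. Pictures are saved under pics/ and viewed, at most 10 in all, crops included, and the job is handed in when it is done.

Besides the shell and the picture viewer there is one more tool, called after ">>>" by a JSON object that holds its "fn" and its "kwargs", one argument or row to a line. move_arm: Moves the arm, as the interface text tells. Shifts and turns lie within -1 to 1; 1 stands for 0.05 m of shift or pi rad of turn. Its arguments: {"type":"object","properties":{"rows":{"type":"array"},"squeeze":{"type":"number"}},"required":["rows"]}

```bash
ls; mkdir -p pics; python3 - <<'E'
from rig import r
import cv2,numpy as np
np.set_printoptions(precision=4,suppress=True)
for n in ["scene","top"]:
    cv2.imwrite(f"pics/{n}0.png",r.grab_frame(n)); print(n,r.get_calibration(n))
print(r.get_calibration("wrist")); print(r.observe())
E
```

```text
pics
scene {'K': array([[610.1861,   0.    , 329.2176],
       [  0.    , 610.1861, 239.593 ],
       [  0.    ,   0.    ,   1.    ]]), 'position': array([1382.1367,  102.9614, 1373.6247]), 'attitude': array([[-0.1808,  0.8384, -0.5142],
       [ 0.9834,  0.1615, -0.0824],
       [ 0.014 , -0.5205, -0.8537]])}
top {'K': array([[595.1868,   0.    , 316.965 ],
       [  0.    , 595.1868, 247.7383],
       [  0.    ,   0.    ,   1.    ]]), 'position': array([ 476.1589,  -41.5429, 1190.891 ]), 'attitude': array([[ 0.019 , -0.9936,  0.111 ],
       [-0.9998, -0.0177,  0.0125],
       [-0.0105, -0.1112, -0.9937]])}
{'K': array([[393.5863,   0.    , 316.7364],
       [  0.    , 393.5863, 232.1071],
       [  0.    ,   0.    ,   1.    ]]), 'T_tool_cam': array([[  -0.0011,   -0.9582,   -0.2861,   72.9023],
       [   1.    ,   -0.001 ,   -0.0005,   -0.2217],
       [   0.0002,   -0.2861,    0.9582, -145.8482],
       [   0.    ,    0.    ,    0.    ,    1.    ]])}
{'time': 0.1, 'joint_pos': array([-1.3182,  0.5371, -0.0045,  1.5387,  0.0026,  1.0673, -0.0712]), 'dq': array([ 0.0007, -0.0014,  0.0001, -0.0023, -0.0007, -0.0005,  0.0015]), 'joint_torque': array([  0.0023, -57.2079,   0.9937, -25.2231,  -0.0561,   0.0134,
         0.0001]), 'tcp_pos': array([203.5636, 616.7563, 237.9623]), 'orientation': array([[-0.9496,  0.3134, -0.0004],
       [ 0.3134,  0.9496, -0.0014],
       [-0.0001, -0.0015, -1.    ]]), 'contact_force': array([-0.0645, -0.4851, -0.3428]), 'torque': array([ 0.0172,  0.0879, -0.0296]), 'grip_force': 0.0, 'width': 88.3867859552068}
```

View pics/scene0.png

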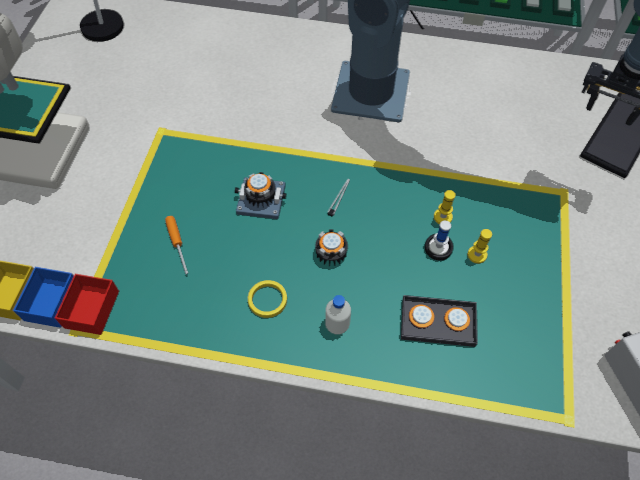

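View pics/top0.png

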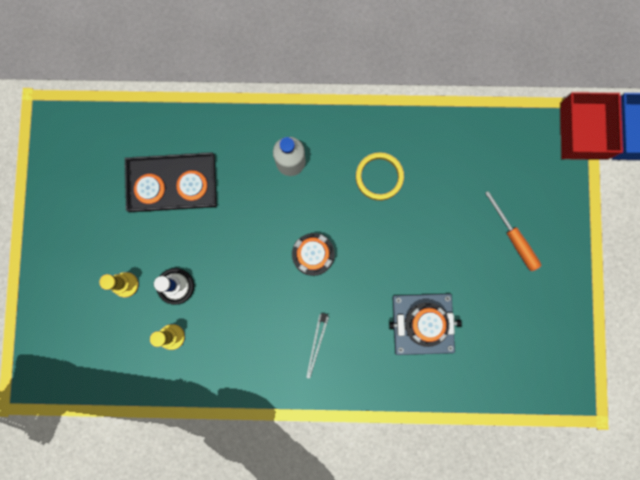

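The scene view shows the blue tool in its stand at (443,235), two yellow decoys beside it, and the lamp at (260,187). In the top view the tool cap is at (163,285), the stand at (175,286) and the lens at (430,325).

```bash
cat > h.py <<'E'
from rig import r
import cv2,numpy as np
np.set_printoptions(precision=4,suppress=True)
def cam(n):
    c=r.get_calibration(n)
    if n!="wrist": return c["K"],np.array(c["attitude"]),np.array(c["position"])
    s=r.observe(); R=np.array(s["orientation"]); T=c["T_tool_cam"]
    return c["K"],R@T[:3,:3],R@T[:3,3]+s["tcp_pos"]
def ray(c,p):
    d=c[1]@np.linalg.inv(c[0])@[p[0],p[1],1]; return c[2],d/np.linalg.norm(d)
def plane(c,p,z):
    o,d=ray(c,p); return o+d*(z-o[2])/d[2]
def tri(a,b):
    A=0;B=0
    for o,d in (a,b):
        P=np.eye(3)-np.outer(d,d); A=A+P; B=B+P@o
    X=np.linalg.solve(A,B); return X,[float(np.linalg.norm((np.eye(3)-np.outer(d,d))@(X-o))) for o,d in (a,b)]
def proj(c,X):
    q=c[0]@(c[1].T@(np.asarray(X,float)-c[2])); return q[:2]/q[2]
def blobs(im,lo,hi,box=None,amin=15):
    m=cv2.inRange(cv2.cvtColor(im,cv2.COLOR_BGR2HSV),np.array(lo),np.array(hi))
    out=[]
    for k in cv2.findContours(m,cv2.RETR_EXTERNAL,cv2.CHAIN_APPROX_NONE)[0]:
        h=cv2.convexHull(k); M=cv2.moments(h)
        if M["m00"]<amin: continue
        x,y=M["m10"]/M["m00"],M["m01"]/M["m00"]
        if box is None or (box[0]<x<box[2] and box[1]<y<box[3]): out.append((round(x,1),round(y,1),M["m00"],cv2.boundingRect(k),k))
    return sorted(out,key=lambda b:-b[2])
E
python3 - <<'E'
from h import *
S,T=cam("scene"),cam("top")
s,t=cv2.imread("pics/scene0.png"),cv2.imread("pics/top0.png")
ol,oh=(5,150,120),(16,255,255)
for n,im,bx in(("s",s,(230,160,300,220)),("t",t,(390,290,470,360))):
    for b in blobs(im,ol,oh,bx): print(n,"orange",b[:4])
for n,im,bx in(("s",s,(420,200,460,265)),("t",t,(140,260,200,310))):
    for b in blobs(im,(100,120,40),(130,255,255),bx,5): print(n,"blue",b[:4])
    for b in blobs(im,(0,0,0),(180,255,50),bx): print(n,"black",b[:4])
    for b in blobs(im,(0,0,120),(180,60,255),bx): print(n,"white",b[:4])
a=blobs(s,ol,oh,(230,160,300,220))[0];b=blobs(t,ol,oh,(390,290,470,360))[0]
print("lens",tri(ray(S,a[:2]),ray(T,b[:2])))
print("cap",tri(ray(S,(444.5,226)),ray(T,(163,285))))
print("lamp plane z=80",plane(S,a[:2],80),plane(T,b[:2],80))
E
python3 -c "
import cv2,numpy as np
s=cv2.imread('pics/scene0.png');t=cv2.imread('pics/top0.png')
f=lambda im,x,y,w,h:cv2.resize(im[y:y+h,x:x+w],(400,300),interpolation=cv2.INTER_CUBIC)
cv2.imwrite('pics/c.png',np.vstack([np.hstack([f(s,410,195,80,60),f(t,130,255,80,60)]),np.hstack([f(s,220,160,80,60),f(t,390,290,80,60)])]))"
```

```text
s orange (258.5, 183.1, 291.5, (247, 175, 24, 17))
t orange (429.1, 324.5, 844.0, (413, 308, 34, 34))
s blue (441.7, 234.5, 103.0, (437, 227, 12, 15))
s black (438.1, 248.0, 504.5, (425, 236, 28, 25))
s white (439.1, 243.7, 302.5, (429, 233, 20, 22))
s white (445.1, 224.9, 72.0, (440, 221, 11, 9))
t blue (171.6, 284.7, 36.0, (169, 280, 6, 10))
t black (181.4, 280.7, 496.5, (164, 268, 31, 31))
t black (171.3, 297.7, 135.0, (159, 293, 27, 10))
t white (171.0, 285.7, 644.5, (153, 274, 35, 26))
lens (array([ 461.0793, -238.4958,   71.298 ]), [0.48259014162011965, 0.4825901416201237])
cap (array([523.9057, 253.5033, 102.6425]), [0.5812972277200732, 0.5812972277200981])
lamp plane z=80 [ 467.2339 -235.724    80.    ] [ 461.2531 -237.4477   80.    ]
```

View pics/c.png

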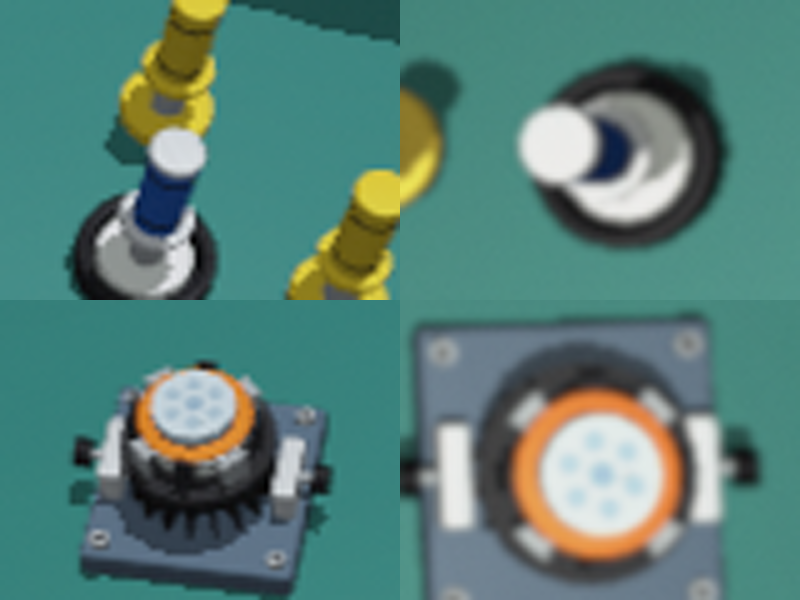

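```bash
python3 - <<'E'
from h import *
S,T=cam("scene"),cam("top")
print("cap",tri(ray(S,(445.4,225.6)),ray(T,(161.6,284.2))))
print("lens",tri(ray(S,(258.6,181.4)),ray(T,(430.6,324.8))))
print("stand rim",plane(S,(438.6,246.3),12),plane(T,(175.3,285.5),12))
s=r.observe();R=s["orientation"]
X=tri(ray(S,(445.4,225.6)),ray(T,(161.6,284.2)))[0]; X[2]=210
print("shift units",R.T@(X-s["tcp_pos"])/50)
for p in((115,284),(168,338)):print("decoy",plane(T,p,60))
E
```

```text
cap (array([525.1254, 255.0597, 106.7923]), [0.6274297530372428, 0.6274297530371736])
lens (array([ 460.5472, -238.8987,   78.2712]), [1.6087359183957104, 1.6087359183956507])
stand rim [528.2988 254.9798  12.    ] [527.464  252.9242  12.    ]
shift units [-8.3742 -4.8532  0.567 ]
decoy [526.0962 356.2611  60.    ]
decoy [426.3074 250.2232  60.    ]
```

>>> {"fn": "move_arm", "kwargs": {
  "rows": [
    [0.6,-0.7,-0.4,0,0],
    [0.6,-0.7,-0.4,0,0],
    [0.6,-0.7,-0.4,0,0],
    [0.6,-0.7,-0.4,0,0],
    [0.6,-0.7,-0.4,0,0],
    [0.6,-0.7,-0.4,0,0],
    [0.6,-0.7,-0.4,0,0],
    [0.6,-0.7,-0.4,0,0]
  ]
}}

```text
time: 0.9
tcp_pos: [420.2, 376.0, 238.5]
orientation: [[-0.95, 0.313, -0.0], [0.313, 0.95, -0.0], [0.0, -0.0, -1.0]]
contact_force: [0.2, 0.7, 0.2]
width: 52.9
grip_force: 0.0
```

>>> {"fn": "move_arm", "kwargs": {
  "rows": [
    [0.6,-0.7,-0.4,0.1,0],
    [0.6,-0.7,-0.4,0.1,0],
    [0.6,-0.7,-0.4,0.1,0],
    [0.6,-0.67,-0.45,0.2,0],
    [0.6,0,0,0,0],
    [0.6,0,0,0,0],
    [0.6,0,0,0,0]
  ]
}}

```text
time: 1.6
tcp_pos: [524.2, 257.2, 213.6]
orientation: [[-0.95, 0.312, -0.001], [0.312, 0.95, 0.001], [0.001, 0.0, -1.0]]
contact_force: [-0.4, 0.2, 0.2]
width: 53.0
grip_force: 0.0
```

```bash
python3 - <<'E'
from h import *
s=r.observe();c=cam("wrist");im=r.grab_frame("wrist");cv2.imwrite("pics/w1.png",im)
print(s["time"],s["tcp_pos"],s["orientation"],s["width"],s["dq"],s["contact_force"])
np.savez("w1.npz",K=c[0],R=c[1],p=c[2])
for b in blobs(im,(100,120,30),(130,255,255)): print("blue",b[:4])
for b in blobs(im,(0,0,120),(180,60,255)): print("white",b[:4])
E
```

```text
1.6 [524.2413 257.1722 213.6441] [[-0.9502  0.3117 -0.0007]
 [ 0.3117  0.9502  0.0007]
 [ 0.0009  0.0004 -1.    ]] 53.031263327100596 [-0.0135 -0.0058 -0.0062 -0.0002  0.0017 -0.0003  0.0019] [-0.3644  0.2485  0.1553]
blue (314.6, 212.3, 605.5, (298, 200, 34, 23))
white (314.6, 214.7, 3482.0, (287, 176, 56, 81))
white (334.3, 386.8, 618.0, (292, 383, 84, 9))
white (354.9, 405.2, 560.0, (333, 398, 44, 18))
white (264.7, 387.0, 418.0, (236, 383, 56, 10))
white (409.3, 386.7, 212.5, (393, 383, 32, 9))
white (222.7, 385.9, 170.0, (207, 383, 32, 7))
white (450.3, 386.6, 112.0, (438, 384, 25, 7))
white (3.5, 235.9, 66.5, (0, 222, 9, 25))
white (180.9, 386.1, 65.5, (173, 383, 16, 8))
white (386.3, 386.9, 56.5, (381, 383, 13, 8))
white (432.3, 385.9, 55.0, (425, 383, 16, 8))
white (158.4, 385.7, 46.5, (153, 383, 13, 6))
white (483.5, 387.0, 40.0, (479, 383, 9, 10))
white (201.2, 385.8, 36.0, (197, 383, 9, 7))
white (192.1, 384.7, 27.5, (187, 383, 11, 5))
white (149.5, 385.4, 21.0, (146, 383, 7, 7))
white (471.1, 385.3, 17.5, (467, 384, 10, 4))
```

View pics/w1.png

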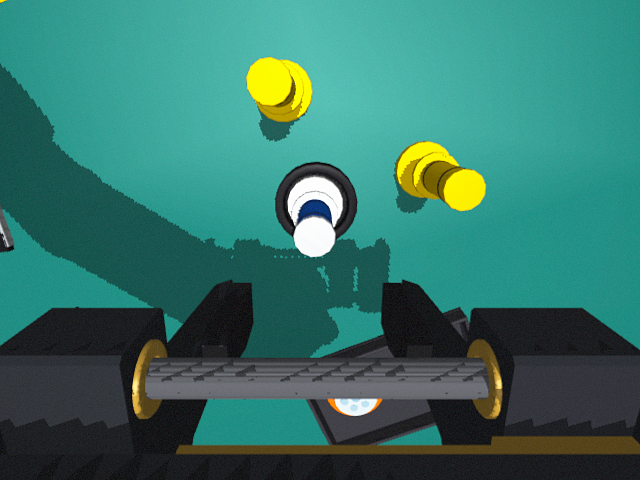

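The wrist view shows the cap at (314.5,236), the stand ring centred near (316,202) and the two decoys clear of the gripper's reach.

```bash
python3 - <<'E'
from h import *
d=np.load("w1.npz");c=(d["K"],d["R"],d["p"]);im=cv2.imread("pics/w1.png");T=cam("top")
hsv=cv2.cvtColor(im,cv2.COLOR_BGR2HSV)
m=cv2.inRange(hsv,np.array((0,0,0)),np.array((180,255,60)));m[:,:265]=0;m[:,370:]=0;m[:150]=0;m[245:]=0
k=max(cv2.findContours(m,cv2.RETR_EXTERNAL,cv2.CHAIN_APPROX_NONE)[0],key=len);print(cv2.boundingRect(k))
up=k[k[:,0,1]<205]
print("stand",(e:=cv2.fitEllipse(up)),plane(c,e[0],16))
w=max(cv2.findContours(cv2.inRange(hsv,np.array((0,0,120)),np.array((180,60,255)))[160:270],cv2.RETR_EXTERNAL,cv2.CHAIN_APPROX_NONE)[0],key=len)+[0,160]
w=w.astype(np.int32)
f=w[w[:,0,1]<198];e=cv2.fitEllipse(f);print("foot",e,plane(c,e[0],16))
g=w[w[:,0,1]>236];e=cv2.fitEllipse(w[w[:,0,1]>232]);print("cap",e,plane(c,e[0],114))
print("cap tri",tri(ray(c,e[0]),ray(T,(161.6,284.2))),tri(ray(c,e[0]),ray(cam("scene"),(445.4,225.6))))
s=r.observe();print("cap in tool",s["orientation"].T@(plane(c,e[0],114)-s["tcp_pos"]))
E
```

```text
(276, 162, 81, 77)
stand ((315.6253356933594, 192.6845245361328), (55.870304107666016, 71.91619873046875), 88.31031036376953) [517.2809 258.1227  16.    ]
foot ((314.6232604980469, 202.0321807861328), (51.33388900756836, 53.88270568847656), 81.088623046875) [525.01   254.6316  16.    ]
cap ((314.0617370605469, 236.3347625732422), (39.86012649536133, 41.19358825683594), 95.67158508300781) [526.6218 254.2228 114.    ]
cap tri (array([525.9508, 253.4842, 112.7663]), [1.1766707319674552, 1.1766707319674887]) (array([527.6183, 254.5414, 111.0528]), [0.6375089724217845, 0.6375089724217594])
cap in tool [-3.4273 -2.4466 99.7941]
```

>>> {"fn": "move_arm", "kwargs": {
  "rows": [
    [0.6,-0.06,-0.05,0.4,0],
    [0.6,0,0,0.6,0],
    [0.6,0,0,0.6,0],
    [0.6,0,0,0.6,0],
    [0.6,0,0,0.6,0],
    [0.6,0,0,0.34,0],
    [0.6,0,0,0,0],
    [0.6,0,0,0,0]
  ]
}}

```text
time: 2.45
tcp_pos: [527.0, 253.7, 57.3]
orientation: [[-0.95, 0.312, 0.0], [0.312, 0.95, 0.001], [0.0, 0.001, -1.0]]
contact_force: [-0.7, 0.4, 0.4]
width: 52.5
grip_force: 0.0
```

>>> {"fn": "move_arm", "kwargs": {
  "rows": [
    [0.2,0,0,0,0],
    [0.2,0,0,0,0],
    [0.2,0,0,0,0],
    [0.2,0,0,0,0],
    [0.2,0,0,0,0],
    [0.2,0,0,0,0]
  ],
  "squeeze": 50
}}

```text
time: 3.05
tcp_pos: [527.7, 252.9, 57.3]
orientation: [[-0.95, 0.313, 0.001], [0.313, 0.95, 0.001], [-0.001, 0.001, -1.0]]
contact_force: [-0.3, 0.3, 5.3]
width: 25.0
grip_force: 50.0
```

>>> {"fn": "move_arm", "kwargs": {
  "rows": [
    [0.2,0,0,-0.1,0],
    [0.2,0,0,-0.3,0],
    [0.2,0,0,-0.6,0],
    [0.2,0,0,-0.6,0],
    [0.2,0,0,-0.6,0],
    [0.2,0,0,-0.5,0],
    [0.2,0,0,-0.3,0],
    [0.2,0,0,0,0]
  ]
}}

```text
time: 3.85
tcp_pos: [528.2, 252.7, 209.6]
orientation: [[-0.949, 0.314, 0.003], [0.314, 0.95, 0.002], [-0.003, 0.003, -1.0]]
contact_force: [0.2, 1.0, -2.6]
width: 24.9
grip_force: 50.0
```

```bash
python3 - <<'E'
from h import *
s=r.observe();print(s["time"],s["tcp_pos"],s["contact_force"],s["width"])
print("tool-frame shift to lamp",s["orientation"].T@(np.array([460.5,-238.5,210])-s["tcp_pos"])/50)
E
```

```text
3.85 [528.2272 252.6615 209.574 ] [ 0.1631  1.0225 -2.649 ] 24.91326596575728
tool-frame shift to lamp [-1.796  -9.7521 -0.0309]
```

>>> {"fn": "move_arm", "kwargs": {
  "rows": [
    [0.2,-0.1,-0.3,0,0],
    [0.2,-0.2,-0.6,0,0],
    [0.2,-0.25,-0.75,0,0],
    [0.2,-0.25,-0.75,0,0],
    [0.2,-0.25,-0.75,0,0],
    [0.2,-0.25,-0.75,0,0],
    [0.2,-0.25,-0.75,0,0],
    [0.2,-0.25,-0.75,0,0]
  ]
}}

```text
time: 4.65
tcp_pos: [526.1, -35.1, 205.4]
orientation: [[-0.949, 0.314, -0.003], [0.314, 0.949, -0.001], [0.003, -0.002, -1.0]]
contact_force: [-0.2, 0.4, -2.4]
width: 24.9
grip_force: 50.0
```

>>> {"fn": "move_arm", "kwargs": {
  "rows": [
    [0.2,-0.25,-0.75,0,0],
    [0.2,-0.25,-0.75,0,0],
    [0.2,-0.25,-0.75,0,0],
    [0.2,-0.25,-0.75,0,0],
    [0.2,-0.25,-0.75,0,0],
    [0.2,-0.25,-0.4,0,0],
    [0.2,-0.15,-0.2,0,0],
    [0.2,0,0,0,0]
  ]
}}

```text
time: 5.45
tcp_pos: [537.1, -266.2, 205.7]
orientation: [[-0.949, 0.316, -0.002], [0.316, 0.949, -0.0], [0.002, -0.001, -1.0]]
contact_force: [-0.2, 0.4, -2.4]
width: 25.0
grip_force: 50.0
```

>>> {"fn": "move_arm", "kwargs": {
  "rows": [
    [0.2,0,0,0,0],
    [0.2,0,0,0,0],
    [0.2,0,0,0,0]
  ]
}}

```text
time: 5.75
tcp_pos: [538.4, -262.9, 206.6]
orientation: [[-0.95, 0.311, -0.0], [0.311, 0.95, 0.001], [0.0, 0.001, -1.0]]
contact_force: [-0.2, -0.3, -3.0]
width: 25.1
grip_force: 50.0
```

```bash
python3 - <<'E'
from h import *
s=r.observe();c=cam("wrist");im=r.grab_frame("wrist");cv2.imwrite("pics/w2.png",im)
np.savez("w2.npz",K=c[0],R=c[1],p=c[2])
print(s["time"],s["tcp_pos"],s["contact_force"],s["width"],s["orientation"])
for b in blobs(im,(5,150,100),(18,255,255)): print("orange",b[:4],cv2.fitEllipse(b[4]),plane(c,b[:2],71.5))
E
```

```text
5.75 [ 538.3599 -262.8813  206.6445] [-0.1889 -0.3368 -2.9782] 25.083779291069042 [[-0.9503  0.3114 -0.0002]
 [ 0.3114  0.9503  0.0008]
 [ 0.0005  0.0007 -1.    ]]
orange (317.5, 101.6, 6841.0, (272, 54, 92, 96)) ((317.5553894042969, 101.60973358154297), (90.64227294921875, 95.16709899902344), 178.99668884277344) [ 461.105  -237.2049   71.5   ]
orange (617.1, 203.3, 607.0, (602, 181, 38, 40)) ((635.2843627929688, 187.07177734375), (61.84397506713867, 63.95659255981445), 18.3138484954834) [596.3078 -51.5716  71.5   ]
orange (623.9, 202.4, 341.5, (613, 184, 27, 33)) ((665.7921752929688, 161.68605041503906), (74.50932312011719, 126.22036743164062), 44.89818572998047) [597.1754 -46.7905  71.5   ]
orange (144.8, 301.8, 309.5, (128, 293, 38, 15)) ((143.90414428710938, 301.5827331542969), (14.136556625366211, 37.638893127441406), 94.68096160888672) [ 560.7255 -412.8423   71.5   ]
orange (624.4, 154.5, 112.0, (613, 146, 27, 19)) ((624.866455078125, 155.21469116210938), (6.500144004821777, 26.852848052978516), 57.375762939453125) [562.1972 -42.9955  71.5   ]
```

View pics/w2.png

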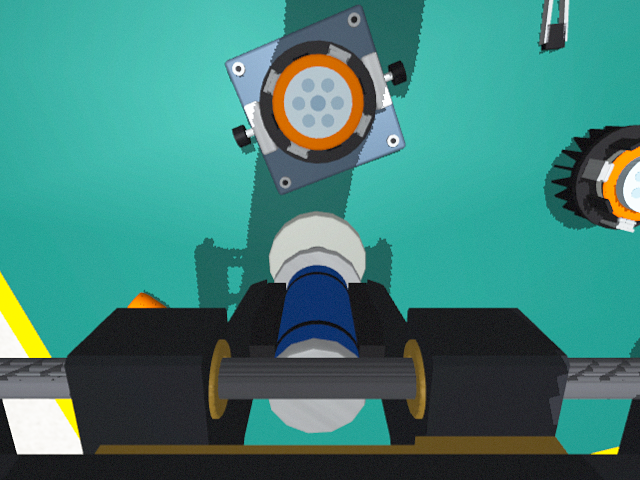

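The wrist view shows the lens barrel at (318,102) inside the orange flange, clear of the tool. The tool foot is centred near (317,258).

```bash
python3 - <<'E'
from h import *
d=np.load("w2.npz");c=(d["K"],d["R"],d["p"]);im=cv2.imread("pics/w2.png");T=cam("top")
hsv=cv2.cvtColor(im,cv2.COLOR_BGR2HSV)
print(hsv[102,300],hsv[100,318],hsv[225,318])
ob=blobs(im,(5,150,100),(18,255,255))[0][4]
m=np.zeros(im.shape[:2],np.uint8);cv2.drawContours(m,[ob],-1,255,-1)
inn=cv2.bitwise_and(m,cv2.bitwise_not(cv2.inRange(hsv,np.array((5,150,100)),np.array((18,255,255)))))
k=max(cv2.findContours(cv2.morphologyEx(inn,cv2.MORPH_OPEN,np.ones((3,3))),cv2.RETR_EXTERNAL,cv2.CHAIN_APPROX_NONE)[0],key=len)
e=cv2.fitEllipse(k);print("barrel",e,plane(c,e[0],83.5))
print("orange tri",tri(ray(c,(317.5,101.6)),ray(T,(429.1,324.5))))
print("top tri",tri(ray(c,e[0]),ray(T,(430.6,324.8))), tri(ray(c,e[0]),ray(cam("scene"),(258.6,181.4))))
f=cv2.inRange(hsv,np.array((0,0,150)),np.array((180,70,255)));f[:205]=0;f[300:]=0;f[:,:255]=0;f[:,375:]=0
k=max(cv2.findContours(f,cv2.RETR_EXTERNAL,cv2.CHAIN_APPROX_NONE)[0],key=len)
e2=cv2.fitEllipse(k[k[:,0,1]<258]);print("foot",e2,plane(c,e2[0],165.3))
s=r.observe();tgt=plane(c,e[0],83.5);ft=plane(c,e2[0],165.3)
print("rel to tcp",s["orientation"].T@(tgt-s["tcp_pos"]),"foot",s["orientation"].T@(ft-s["tcp_pos"]))
E
```

```text
[103  58 188] [102  70 178] [ 49  10 206]
barrel ((317.69573974609375, 101.8802719116211), (67.83711242675781, 71.76746368408203), 178.81056213378906) [ 461.6478 -237.2793   83.5   ]
orange tri (array([ 461.314 , -237.3174,   80.7149]), [0.05143421364758339, 0.05143421364764286])
top tri (array([ 461.4682, -237.4555,   95.2028]), [0.5024314676972353, 0.5024314676971665]) (array([ 461.4776, -237.0826,   79.4788]), [0.15983675327010866, 0.1598367532701203])
foot ((316.7893981933594, 236.61355590820312), (38.558815002441406, 103.44624328613281), 89.89237976074219) [ 524.3184 -258.561   165.3   ]
rel to tcp [ 80.9755   0.6463 123.2801] foot [14.8093  0.0008 41.4672]
```

>>> {"fn": "move_arm", "kwargs": {
  "rows": [
    [0.2,0.3,0,0,0],
    [0.2,0.5,0,0,0],
    [0.2,0.5,0,0,0],
    [0.2,0.32,0.01,0.2,0],
    [0.2,0,0,0.4,0],
    [0.2,0,0,0.4,0],
    [0.2,0,0,0.2,0],
    [0.2,0,0,0,0]
  ],
  "squeeze": 60
}}

```text
time: 6.6
tcp_pos: [460.8, -237.9, 145.8]
orientation: [[-0.95, 0.313, -0.002], [0.313, 0.95, 0.001], [0.002, 0.0, -1.0]]
contact_force: [0.5, 0.1, -3.0]
width: 25.2
grip_force: 60.0
```

>>> {"fn": "move_arm", "kwargs": {
  "rows": [
    [0.2,0,0,0,0],
    [0.2,0,0,0,0],
    [0.2,0,0,0,0],
    [0.2,0,0,0,0]
  ]
}}

```text
time: 7.0
tcp_pos: [461.8, -238.8, 147.3]
orientation: [[-0.95, 0.313, 0.001], [0.313, 0.95, -0.0], [-0.001, 0.0, -1.0]]
contact_force: [0.4, -0.1, -2.1]
width: 24.9
grip_force: 60.0
```

```bash
python3 - <<'E'
from h import *
s=r.observe();c=cam("wrist");w=r.grab_frame("wrist");sc=r.grab_frame("scene");t=r.grab_frame("top")
print(s["time"],s["tcp_pos"],s["contact_force"],s["orientation"])
f=lambda im,x,y,w,h:cv2.resize(im[y:y+h,x:x+w],(400,300),interpolation=cv2.INTER_CUBIC)
cv2.imwrite("pics/d.png",np.vstack([np.hstack([f(sc,210,130,100,75),f(t,370,265,120,90)]),np.hstack([f(w,200,130,240,180),f(w,0,0,640,480)])]))
E
```

```text
7.0 [ 461.8347 -238.8083  147.2601] [ 0.4449 -0.0986 -2.0778] [[-0.9496  0.3134  0.001 ]
 [ 0.3134  0.9496 -0.0003]
 [-0.001   0.     -1.    ]]
```

View pics/d.png

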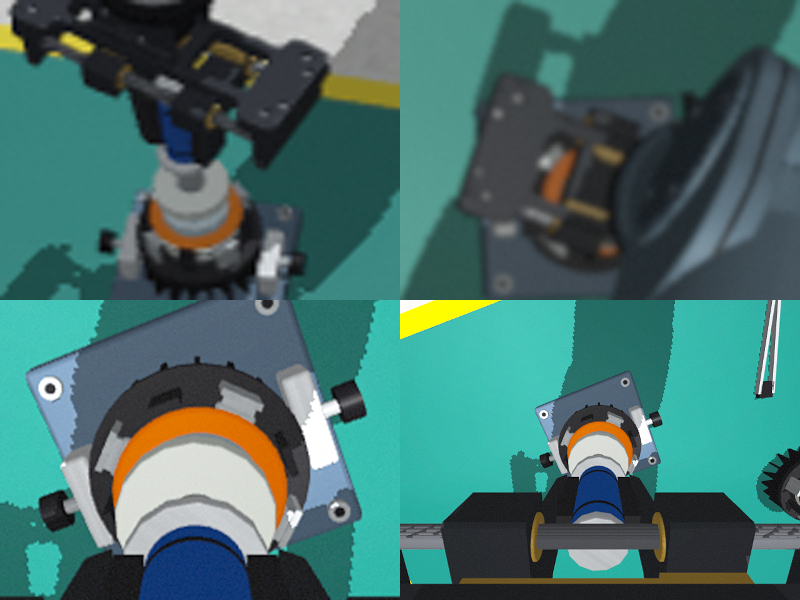

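The foot sits squarely above the lens in both views. I'll now come down slowly.

>>> {"fn": "move_arm", "kwargs": {
  "rows": [
    [0.2,0,0.02,0.1,0],
    [0.2,0,0,0.06,0],
    [0.2,0,0,0.02,0],
    [0.2,0,0,0,0],
    [0.2,0,0,0,0]
  ]
}}

```text
time: 7.65
tcp_pos: [461.8, -237.8, 137.7]
orientation: [[-0.95, 0.313, -0.0], [0.313, 0.95, -0.0], [0.0, -0.0, -1.0]]
contact_force: [-0.6, 0.5, -2.1]
width: 25.1
grip_force: 60.0
```

>>> {"fn": "move_arm", "kwargs": {
  "rows": [
    [0.2,0,0,0.01,0],
    [0.2,0,0,0.01,0],
    [0.2,0,0,0.01,0],
    [0.2,0,0,0,0]
  ]
}}

```text
time: 8.05
tcp_pos: [462.0, -237.9, 136.5]
orientation: [[-0.95, 0.313, 0.001], [0.313, 0.95, -0.0], [-0.001, -0.0, -1.0]]
contact_force: [-0.7, 0.5, 1.2]
width: 24.6
grip_force: 60.0
```

>>> {"fn": "move_arm", "kwargs": {
  "rows": [
    [0.2,0,0,0.01,0],
    [0.2,0,0,0.01,0],
    [0.2,0,0,0,0]
  ]
}}

```text
time: 8.35
tcp_pos: [462.2, -237.9, 135.6]
orientation: [[-0.95, 0.313, 0.001], [0.313, 0.95, -0.0], [-0.001, -0.0, -1.0]]
contact_force: [-0.4, 0.4, 4.6]
width: 24.9
grip_force: 60.0
```

>>> {"fn": "move_arm", "kwargs": {
  "rows": [
    [0.2,0,0,0.01,0],
    [0.2,0,0,0.01,0],
    [0.2,0,0,0,0]
  ]
}}

```text
time: 8.65
tcp_pos: [462.4, -237.9, 134.6]
orientation: [[-0.95, 0.313, 0.001], [0.313, 0.95, -0.0], [-0.001, -0.0, -1.0]]
contact_force: [0.6, 0.0, 5.3]
width: 24.7
grip_force: 60.0
```

>>> {"fn": "move_arm", "kwargs": {
  "rows": [
    [0.2,0,0,0.01,0],
    [0.2,0,0,0.01,0],
    [0.2,0,0,0,0]
  ]
}}

```text
time: 8.95
tcp_pos: [461.0, -237.4, 132.5]
orientation: [[-0.95, 0.313, -0.002], [0.313, 0.95, 0.001], [0.002, 0.0, -1.0]]
contact_force: [0.5, -0.3, -2.0]
width: 24.5
grip_force: 60.0
```

>>> {"fn": "move_arm", "kwargs": {
  "rows": [
    [0.2,0,0,0.01,0],
    [0.2,0,0,0.01,0],
    [0.2,0,0,0,0]
  ]
}}

```text
time: 9.25
tcp_pos: [461.5, -237.6, 131.9]
orientation: [[-0.95, 0.313, -0.001], [0.313, 0.95, 0.0], [0.001, -0.0, -1.0]]
contact_force: [0.4, -0.3, -2.0]
width: 25.1
grip_force: 60.0
```

>>> {"fn": "move_arm", "kwargs": {
  "rows": [
    [0.2,0,0,0.01,0],
    [0.2,0,0,0.01,0],
    [0.2,0,0,0,0]
  ]
}}

```text
time: 9.55
tcp_pos: [461.8, -237.7, 131.3]
orientation: [[-0.95, 0.313, 0.0], [0.313, 0.95, 0.0], [0.0, 0.0, -1.0]]
contact_force: [-0.2, -0.4, 0.1]
width: 25.0
grip_force: 60.0
```

>>> {"fn": "move_arm", "kwargs": {
  "rows": [
    [0.2,0,0,0.01,0],
    [0.2,0,0,0,0],
    [0.2,0,0,0,0]
  ]
}}

```text
time: 9.85
tcp_pos: [461.9, -237.7, 131.2]
orientation: [[-0.95, 0.313, 0.0], [0.313, 0.95, 0.0], [-0.0, 0.0, -1.0]]
contact_force: [-1.6, 1.0, 5.1]
width: 24.9
grip_force: 60.0
```

>>> {"fn": "move_arm", "kwargs": {
  "rows": [
    [0.2,0,0,0.01,0],
    [0.2,0,0,0,0],
    [0.2,0,0,0,0]
  ]
}}

```text
time: 10.15
tcp_pos: [462.0, -237.8, 131.2]
orientation: [[-0.95, 0.313, 0.0], [0.313, 0.95, 0.0], [-0.0, 0.0, -1.0]]
contact_force: [-3.2, 1.4, 9.2]
width: 25.0
grip_force: 60.0
```

>>> {"fn": "move_arm", "kwargs": {
  "rows": [
    [0.2,0,0,0.01,0],
    [0.2,0,0,0,0],
    [0.2,0,0,0.008,0],
    [0.2,0,0,0,0],
    [0.2,0,0,0,0]
  ]
}}

```text
time: 10.65
tcp_pos: [462.1, -237.9, 131.2]
orientation: [[-0.95, 0.314, 0.001], [0.314, 0.95, 0.0], [-0.001, 0.001, -1.0]]
contact_force: [-5.1, 3.1, 19.3]
width: 24.7
grip_force: 60.0
```

>>> {"fn": "move_arm", "kwargs": {
  "rows": [
    [0.2,0,0,0,0],
    [0.2,0,0,0,0],
    [0.2,0,0,0,0]
  ]
}}

```text
time: 10.95
tcp_pos: [462.1, -237.9, 131.1]
orientation: [[-0.95, 0.314, 0.001], [0.314, 0.95, 0.0], [-0.001, 0.001, -1.0]]
contact_force: [-5.7, 4.5, 19.2]
width: 24.8
grip_force: 60.0
```

>>> {"fn": "move_arm", "kwargs": {
  "rows": [
    [0.2,0,0,0,0],
    [0.2,0,0,0,0],
    [0.2,0,0,0,0],
    [0.2,0,0,0,0],
    [0.2,0,0,0,0]
  ]
}}

```text
time: 11.45
tcp_pos: [462.1, -237.9, 131.2]
orientation: [[-0.95, 0.314, 0.001], [0.314, 0.95, 0.0], [-0.001, 0.001, -1.0]]
contact_force: [-5.4, 2.9, 19.0]
width: 24.6
grip_force: 60.0
```

>>> {"fn": "move_arm", "kwargs": {
  "rows": [
    [0.2,0,0,-0.05,0],
    [0.2,0,0,-0.1,0],
    [0.2,0,0,-0.3,0],
    [0.2,0,0,-0.6,0],
    [0.2,0,0,-0.6,0],
    [0.2,-0.4,0,0,0],
    [0.2,-0.7,0,0,0],
    [0.2,-0.5,0,0,0]
  ]
}}

```text
time: 12.25
tcp_pos: [539.5, -263.0, 212.2]
orientation: [[-0.95, 0.313, 0.001], [0.313, 0.95, -0.0], [-0.001, 0.0, -1.0]]
contact_force: [0.1, 0.3, -2.4]
width: 25.1
grip_force: 60.0
```

>>> {"fn": "move_arm", "kwargs": {
  "rows": [
    [0.2,0,0,0,0],
    [0.2,0,0,0,0],
    [0.2,0,0,0,0]
  ]
}}

```text
time: 12.55
tcp_pos: [536.5, -262.6, 211.4]
orientation: [[-0.949, 0.314, -0.002], [0.314, 0.949, 0.0], [0.002, -0.0, -1.0]]
contact_force: [-0.3, 0.1, -1.7]
width: 24.7
grip_force: 60.0
```

```bash
python3 - <<'E'
from h import *
s=r.observe();c=cam("wrist");im=r.grab_frame("wrist");sc=r.grab_frame("scene")
print(s["time"],s["tcp_pos"],s["contact_force"],s["width"],s["orientation"])
b=blobs(im,(5,150,100),(18,255,255))[0]; e=cv2.fitEllipse(b[4]);print("orange",b[:4],e,plane(c,b[:2],65))
f=lambda im,x,y,w,h:cv2.resize(im[y:y+h,x:x+w],(400,300),interpolation=cv2.INTER_CUBIC)
cv2.imwrite("pics/e.png",np.hstack([f(im,220,20,200,150),f(sc,220,150,80,60)]))
cv2.imwrite("pics/w3.png",im);np.savez("w3.npz",K=c[0],R=c[1],p=c[2])
hsv=cv2.cvtColor(im,cv2.COLOR_BGR2HSV)
m=np.zeros(im.shape[:2],np.uint8);cv2.drawContours(m,[b[4]],-1,255,-1)
inn=cv2.bitwise_and(m,cv2.bitwise_not(cv2.inRange(hsv,np.array((5,150,100)),np.array((18,255,255)))))
k=max(cv2.findContours(cv2.morphologyEx(inn,cv2.MORPH_OPEN,np.ones((3,3))),cv2.RETR_EXTERNAL,cv2.CHAIN_APPROX_NONE)[0],key=len)
e=cv2.fitEllipse(k);print("barrel",e,plane(c,e[0],77))
print("tool row edge",[ (x,y) for x,y in [(317,y) for y in range(195,230)] if hsv[y,x,1]<40][:1])
print("to stand",s["orientation"].T@(np.array([527.7,252.9,205])-s["tcp_pos"])/50)
E
```

```text
12.55 [ 536.5394 -262.5712  211.4407] [-0.299   0.1126 -1.6793] 24.67858315313416 [[-0.9495  0.3138 -0.0015]
 [ 0.3138  0.9495  0.0005]
 [ 0.0016 -0.     -1.    ]]
orange (318.3, 107.4, 6200.0, (275, 62, 88, 92)) ((318.1360168457031, 106.8990707397461), (85.41478729248047, 89.69100189208984), 0.6595762372016907) [ 462.7225 -237.2969   65.    ]
barrel ((318.3836669921875, 108.02120971679688), (65.07676696777344, 68.30277252197266), 0.8518955707550049) [ 463.3174 -237.4791   77.    ]
tool row edge [(317, 212)]
to stand [3.403  9.7331 0.1342]
```

View pics/e.png

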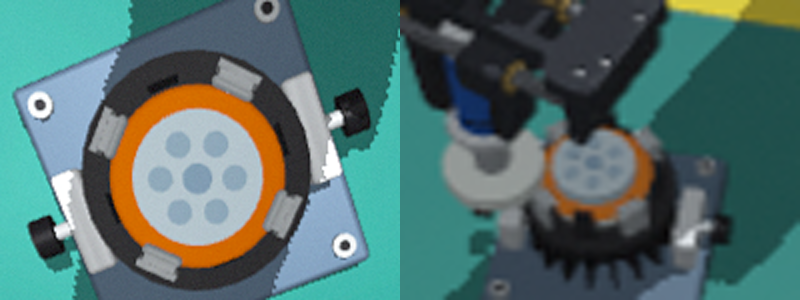

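All four catches now lie over the orange flange and the lens is level, so the cover is home. Next I take the tool back to the stand.

>>> {"fn": "move_arm", "kwargs": {
  "rows": [
    [0.2,0.1,0.3,0,0],
    [0.2,0.2,0.6,0,0],
    [0.2,0.26,0.75,0,0],
    [0.2,0.26,0.75,0,0],
    [0.2,0.26,0.75,0,0],
    [0.2,0.26,0.75,0,0],
    [0.2,0.26,0.75,0,0],
    [0.2,0.26,0.75,0,0]
  ]
}}

```text
time: 13.45
tcp_pos: [533.0, 25.6, 212.1]
orientation: [[-0.95, 0.313, 0.0], [0.313, 0.95, 0.001], [0.0, 0.001, -1.0]]
contact_force: [0.2, -0.2, -2.8]
width: 24.6
grip_force: 60.0
```

>>> {"fn": "move_arm", "kwargs": {
  "rows": [
    [0.2,0.26,0.75,0,0],
    [0.2,0.26,0.75,0,0],
    [0.2,0.26,0.75,0,0],
    [0.2,0.26,0.75,0,0],
    [0.2,0.26,0.75,0,0],
    [0.2,0.24,0.6,0,0],
    [0.2,0.2,0.4,0,0],
    [0.2,0,0,0,0]
  ]
}}

```text
time: 14.25
tcp_pos: [523.1, 281.1, 211.8]
orientation: [[-0.952, 0.307, -0.001], [0.307, 0.952, 0.003], [0.002, 0.002, -1.0]]
contact_force: [-0.5, 0.8, -2.7]
width: 25.0
grip_force: 60.0
```

>>> {"fn": "move_arm", "kwargs": {
  "rows": [
    [0.2,0,0,0,0],
    [0.2,0,0,0,0],
    [0.2,0,0,0,0],
    [0.2,0,0,0,0]
  ]
}}

```text
time: 14.65
tcp_pos: [526.1, 274.6, 212.0]
orientation: [[-0.949, 0.315, 0.0], [0.315, 0.949, -0.0], [-0.0, -0.0, -1.0]]
contact_force: [-0.7, -0.3, -3.0]
width: 24.9
grip_force: 60.0
```

```bash
python3 - <<'E'
from h import *
s=r.observe();print(s["time"],s["tcp_pos"],s["contact_force"])
print(s["orientation"].T@(np.array([527.7,253.2,62])-s["tcp_pos"])/50)
E
```

```text
14.65 [526.127  274.5614 211.9512] [-0.7044 -0.2616 -3.0451]
[-0.1636 -0.395   2.9991]
```

>>> {"fn": "move_arm", "kwargs": {
  "rows": [
    [0.2,-0.16,-0.4,0,0],
    [0.2,0,0,0.5,0],
    [0.2,0,0,0.6,0],
    [0.2,0,0,0.6,0],
    [0.2,0,0,0.6,0],
    [0.2,0,0,0.3,0],
    [0.2,0,0,0,0],
    [0.2,0,0,0,0]
  ]
}}

```text
time: 15.45
tcp_pos: [528.0, 254.2, 82.7]
orientation: [[-0.95, 0.314, 0.001], [0.314, 0.95, 0.0], [-0.001, 0.001, -1.0]]
contact_force: [-0.4, -1.2, -1.5]
width: 25.0
grip_force: 60.0
```

```bash
python3 - <<'E'
from h import *
s=r.observe();c=cam("wrist");im=r.grab_frame("wrist");sc=r.grab_frame("scene")
print(s["time"],s["tcp_pos"],s["contact_force"])
f=lambda im,x,y,w,h:cv2.resize(im[y:y+h,x:x+w],(400,300),interpolation=cv2.INTER_CUBIC)
cv2.imwrite("pics/f.png",np.hstack([f(im,200,130,240,180),f(sc,400,205,80,60)]))
print("stand centre pix expected",proj(c,[526.5,254.5,18]),"foot top",proj(c,[*s["tcp_pos"][:2],s["tcp_pos"][2]-41.3]))
E
```

```text
15.45 [527.9605 254.1629  82.7063] [-0.3553 -1.1558 -1.501 ]
stand centre pix expected [317.0087 246.5188] foot top [317.3383 264.1181]
```

View pics/f.png

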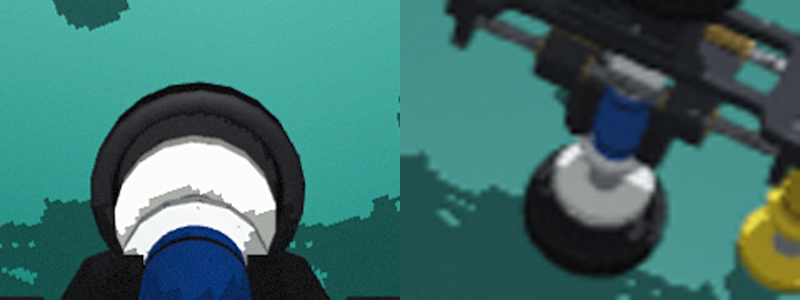

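The foot is above the dish and centred to about 1 mm. I'll lower it now.

>>> {"fn": "move_arm", "kwargs": {
  "rows": [
    [0.2,0,0,0.15,0],
    [0.2,0,0,0.15,0],
    [0.2,0,0,0.1,0],
    [0.2,0,0,0.06,0],
    [0.2,0,0,0.02,0],
    [0.2,0,0,0,0],
    [0.2,0,0,0,0]
  ]
}}

```text
time: 16.25
tcp_pos: [527.4, 254.1, 57.9]
orientation: [[-0.95, 0.313, 0.0], [0.313, 0.95, 0.0], [-0.0, 0.0, -1.0]]
contact_force: [-0.4, 0.1, -2.8]
width: 25.1
grip_force: 60.0
```

>>> {"fn": "move_arm", "kwargs": {
  "rows": [
    [0.2,0,0,0.01,0],
    [0.2,0,0,0.01,0],
    [0.2,0,0,0,0]
  ]
}}

```text
time: 16.55
tcp_pos: [527.5, 254.2, 57.3]
orientation: [[-0.95, 0.313, 0.001], [0.313, 0.95, 0.0], [-0.0, 0.0, -1.0]]
contact_force: [-0.2, -0.1, 3.3]
width: 24.8
grip_force: 60.0
```

On the floor (z 57.3, with contact felt). I'll release it and lift away.

>>> {"fn": "move_arm", "kwargs": {
  "rows": [
    [0.6,0,0,0,0],
    [0.6,0,0,0,0],
    [0.6,0,0,0,0],
    [0.6,0,0,0,0],
    [0.6,0,0,0,0],
    [0.6,0,0,0,0]
  ]
}}

```text
time: 17.15
tcp_pos: [527.2, 254.1, 56.8]
orientation: [[-0.95, 0.313, 0.0], [0.313, 0.95, 0.0], [-0.0, 0.0, -1.0]]
contact_force: [-0.1, -0.6, -1.0]
width: 52.7
grip_force: 0.0
```

>>> {"fn": "move_arm", "kwargs": {
  "rows": [
    [0.6,0,0,-0.1,0],
    [0.6,0,0,-0.3,0],
    [0.6,0,0,-0.6,0],
    [0.6,0,0,-0.7,0],
    [0.6,0,0,-0.7,0],
    [0.6,0,0,-0.6,0],
    [0.6,0,0,0,0],
    [0.6,0,0,0,0]
  ]
}}

```text
time: 17.95
tcp_pos: [527.5, 254.3, 208.2]
orientation: [[-0.95, 0.313, 0.002], [0.313, 0.95, 0.001], [-0.001, 0.002, -1.0]]
contact_force: [-0.2, 0.9, -0.9]
width: 52.8
grip_force: 0.0
```

```bash
python3 - <<'E'
from h import *
s=r.observe();im=r.grab_frame("wrist");sc=r.grab_frame("scene")
print(s["time"],s["tcp_pos"],s["contact_force"],s["width"])
f=lambda im,x,y,w,h:cv2.resize(im[y:y+h,x:x+w],(400,300),interpolation=cv2.INTER_CUBIC)
cv2.imwrite("pics/g.png",np.vstack([np.hstack([f(im,220,130,200,150),f(sc,400,195,80,60)]),np.hstack([f(sc,0,0,640,480),f(sc,220,150,80,60)])]))
E
```

```text
17.95 [527.5482 254.2761 208.2302] [-0.2416  0.8727 -0.8873] 52.82613805731786
```

View pics/g.png

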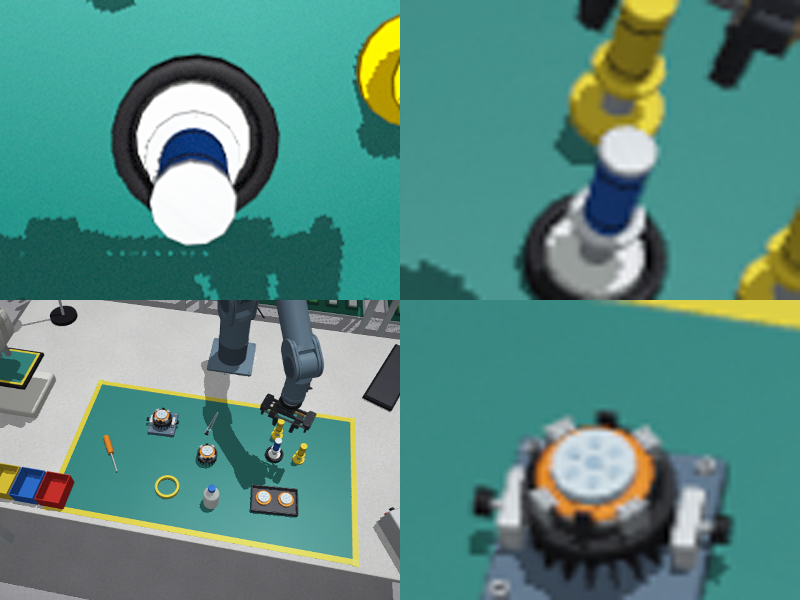

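The tool stands upright in its dish, the cover is home under the catches, and nothing else on the bench has moved.

```bash
python3 -c "
from rig import r
print(r.job_done())"
```

```text
the job is handed in; nothing more can be done
None
```

The lens cover is clicked home level under all four catches and was held at an estimated 21 N for over half a second. The tool is back upright in its stand, and I handed the job in; no verdict came back.

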